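# Lay out the electrode-cap session kit on the set-up board

### The arm

A 6-joint arm with a two-finger parallel gripper is mounted at the origin on the work surface. World frame = base frame: x ahead of the robot, y to its left, z up, the work surface at z = 0. Lengths are in mm, angles in rad, forces in N, time in s.
With the tool pointing down it reaches from about 250 to 850 mm from the base axis. Payload 12.5 kg.
Tool frame: the origin (TCP) lies midway between the tips of the shut fingers; the grasp point (between the pads) lies 19 mm behind it; x points along the fingers, y is the direction in which the jaws open and shut, and the axes are right-handed (so a half turn about x gives the same grasp; the last joint's range is limited). The gripper opens to 93 mm and grips with 3 to 60 N. Pads are 15 mm wide; open, the fingers measure 128 mm over their backs; the gripper's body (75 mm by 188 mm) begins 65 mm behind the grasp point.
Start: joints at [1.051, 0.351, 1.652, -0, 1.139, -0.085], TCP at [231.644, 498.824, 218.633] pointing down, gripper open.
Joint ranges: [-2.75, 2.75], [-0.79, 2.1], [0.01, 2.65], [-1.57, 4.71], [0.07, 3.14], [-2.87, 2.87]. Speed limits (rad/s): [2.22, 2.22, 2.79, 3.14, 3.14, 3.14].

### API

Orientations are given as a rotation vector (axis times angle).
In Python, from station import telemetry, read_camera, close_job, cut_out, pinpoint gives the robot as it stands.
- The arm moves only by the tool step_arm, never from a script. Its argument "increments" is a list of rows, each a list of 3 entries, a list of its own where there are three numbers: the shift along the tool's x, y, z in cm, then the turn, a rotation vector about the tool's x, y, z in rad, then the opening, from 0 (shut) to 1 (fully open). A call has 1 to 5 rows; each row is the pose to reach, as a shift and turn from the pose commanded when the call began, along the tool's axes at that moment; what a row does not reach only later rows make up. A row lasts 1/8 s, in which the tool goes at most 62.5 mm and 10.7 degrees, less where a joint would pass 70% of its speed; a pose out of reach is approached as far as the arm can. A call with a gripper value outside its range is refused whole. The fingers move at their own pace and stop on an object; the grip force is fixed at half the most. Time passes only in rows, so rows that repeat a pose let the fingers close. It gives the time, the measured TCP pose, the force and the opening at its end, in the units of the state.
- telemetry.state(): the state, without advancing time (a new reading comes with each control period).
- read_camera(name): name is "scene" or "side" or "wrist"; returns a dict with "frame" (420x560x3 uint8, blue, green, red), "intrinsics" (3x3 intrinsics, pixels), "world_from_camera" (4x4, takes a point from camera to world coordinates); the wrist camera has in their place "T_tool_cam" (4x4, takes a point from camera to tool coordinates, whose origin is the TCP and whose axes are the tool frame's). Camera axes: x right, y down, z forward; pixel columns grow to the right and rows downward; lengths in mm; the calibration is good to about 2 mm. A picture is of the moment at which its call begins: read the wrist's pose just before it. There is no depth.
- close_job(): hands the job in, once; it reports no verdict.
Trained networks look in the newest picture that a camera, given by its name, has taken for a name from the list of things; names that differ only in an ending like _2 or _b are one class to them, and where a whole thing is asked for, a point or a joint stands for the part that bears it (a point fixed in the world has none). Each returns a list of dicts, best first, with "confidence" (0 to 1); they miss things now and then, are a little off and sometimes report something else, mostly with a low value. They report only what shows in the picture. A call takes as long as a camera call. They do not tell look-alikes from the thing itself.
- cut_out(camera, label): "region" (420x560 bool, what is visible of it) and "xy" ([column, row] in pixels, amid what is visible of it).
- pinpoint(camera, label): "xy" ([column, row] in pixels: a listed point, or the origin of a listed thing).
The state is a dict: "t": time; "qpos": joint angles; "qd": joint speeds; "joint_torque": joint torques, N m; "ee_pos": TCP position; "orientation": TCP orientation; "wrist_force": force on the tool from outside, world axes, zero at the start; "moment": the same for the moment, N m; "width": opening from 0.0 (shut) to 1.0 (fully open).
Only numpy, scipy, OpenCV 4.12 (cv2) and the standard library are available. Lean on these libraries where they do the work, as an engineer would, in place of code of your own. Each camera call takes 0.05 s, during which the arm holds its last target.

### The job

Lay out the kit for the next recording on the white set-up board, in this order: push the large carton home into the corner where the two dark metal rails meet, then pack the small carton tight against its right-hand end, also pushed back against the far rail (both cartons with their long sides along the far rail). Then set the jar upright on the middle of the large carton's top, and last stand the gel bottle on the board just in front of the small carton, within a couple of centimetres of it and centred on it. Right and front are as the robot sees it; let go of everything and do not disturb the glass beaker of swabs.

Things in the scene. Friction and masses are not known exactly. Their poses are not given: they have to be found in the camera images.
- board: Fixed white board 180 (x) by 240 (y) by 12 mm thick, on the bench, left or right half. Origin: centre of underside. x points to its far edge (away from robot, turned up to 0.3 rad), y to its left. Two dark metal rails, 10 mm wide, 15 mm above the board's top, on the far and left edges meet at the far left corner; inner faces at x=+80, y=+110 mm. Kit stands on a 3 mm blue mat on the other half
- large_carton: Loose large cardboard carton with a paper tape strip, 60 mm (x) by 100 mm (y, long) by 70 mm high, about 0.3 kg. Origin: centre of its underside, z up. Rigid; can be gripped across its 60 mm
- small_carton: Loose small cardboard carton with a paper tape strip, 50 mm (x) by 75 mm (y, long) by 60 mm high, about 0.18 kg. Origin: centre of its underside, z up. Rigid; can be gripped across its 50 mm
- jar: Loose squat round jar, white with a grey lid: body 52 mm diameter to 30 mm height, lid 56 mm diameter from 30 to 45 mm, about 0.15 kg. Origin: centre of its underside, z up
- bottle: Loose tall white gel bottle: straight round body 46 mm diameter to 85 mm height, then a cone with a nozzle, 112 mm in all, about 0.16 kg. Origin: centre of its underside, z up
- beaker: Bystander, loose glass beaker holding cotton swabs: 56 mm diameter, 80 mm high, the swabs (thin sticks) up to 130 mm. Origin: centre of its underside, z up. It stands on the mat among the kit, as does a grey tape roll (68 mm diameter, 24 mm high, not listed); leave it alone
Not all that is in view belongs to the job. What is shaped like the bottle but pink, red or yellow is not meant.

How it is judged:
By the outcome, as a careful person would: the job done as asked, in the order asked, and still so for the second after the job is handed in, with the robot touching nothing.
It also fails if it takes over 128 s, if anything falls off the work surface, if the arm or the gripper's body presses on something with over 40 N, if the wrist force passes 120 N, or if a joint passes its speed limit or range.

## Working session

There is one attempt and no reset: what is moved stays moved. The work goes in short steps, Python scripts to look and compute and a tool call to move; the robot and the scene stay as the last step left them, time stands still between calls to the robot, and variables do not carry over. Pictures are saved under pics/ and viewed, and the job is handed in when it is done.

Besides the shell and the picture viewer there is one more tool, called after ">>>" by a JSON object that holds its "api" and its "payload". step_arm: Moves the arm, as the interface text tells. Its arguments: {"type":"object","properties":{"increments":{"type":"array"}},"required":["increments"]}

```bash
ls; mkdir -p pics
python3 - <<'E'
from station import telemetry, read_camera, cut_out, pinpoint
import cv2, numpy as np
print(telemetry.state())
for c in ["scene","side","wrist"]:
    d=read_camera(c); cv2.imwrite(f"pics/{c}0.png",d["frame"]); print(c,d["intrinsics"].tolist(),np.round(d.get("world_from_camera",d.get("T_tool_cam")),4).tolist())
    for l in ["board","large_carton","small_carton","jar","bottle","beaker"]:
        r=pinpoint(c,l); print(l,[(np.round(x["xy"]).tolist(),round(x["confidence"],2)) for x in r])
E
```

```text
pics
{'t': 0.0, 'qpos': array([ 1.05142277e+00,  3.51248392e-01,  1.65239538e+00, -2.30692720e-05,
        1.13913589e+00, -8.45592104e-02]), 'qd': array([ 0.00023517, -0.00172262, -0.00293705, -0.00155314, -0.00110713,
       -0.00010576]), 'joint_torque': array([-2.30609468e-03, -4.97313344e+01, -2.85258007e+01,  6.98321010e-02,
        2.57329963e-02, -4.97368171e-05]), 'ee_pos': array([231.4744654 , 498.54126577, 218.10569399]), 'orientation': array([ 0.3401221 ,  1.54409781, -0.34192375]), 'wrist_force': array([ 0.71064117, -0.71245768,  0.48162083]), 'moment': array([ 0.00769607,  0.00333268, -0.00392158]), 'width': 1.0013187323123471}
scene [[503.5556305064017, 0.0, 281.50953456100126], [0.0, 503.5556305064017, 215.29156375518969], [0.0, 0.0, 1.0]] [[0.6044, 0.433, -0.6687, 1320.1562], [0.7965, -0.3474, 0.495, -598.3678], [-0.018, -0.8318, -0.5548, 743.3887], [0.0, 0.0, 0.0, 1.0]]
board [([219.0, 278.0], 0.85)]
large_carton [([331.0, 250.0], 0.67), ([222.0, 280.0], 0.48)]
small_carton [([395.0, 217.0], 0.77)]
jar []
bottle [([273.0, 199.0], 0.84), ([294.0, 227.0], 0.76), ([209
[... 231 characters left out ...]
404, 0.041, 456.2236], [-0.0575, 0.6682, -0.7417, 648.5186], [0.0025, -0.7429, -0.6694, 631.1702], [0.0, 0.0, 0.0, 1.0]]
board [([250.0, 162.0], 0.91)]
large_carton [([201.0, 242.0], 0.76)]
small_carton [([177.0, 350.0], 0.78)]
jar [([261.0, 291.0], 0.85)]
bottle [([337.0, 212.0], 0.97), ([265.0, 238.0], 0.88), ([335.0, 189.0], 0.72), ([341.0, 262.0], 0.68)]
beaker [([257.0, 356.0], 0.84)]
wrist [[370.6559492237293, 0.0, 281.3183139729467], [0.0, 370.6559492237293, 203.01621273397325], [0.0, 0.0, 1.0]] [[0.0006, -0.2601, 0.9656, -165.446], [1.0, 0.0, -0.0006, 1.1646], [0.0002, 0.9656, 0.2601, -71.2893], [0.0, 0.0, 0.0, 1.0]]
board []
large_carton []
small_carton []
jar []
bottle []
beaker []
```

View pics/scene0.png

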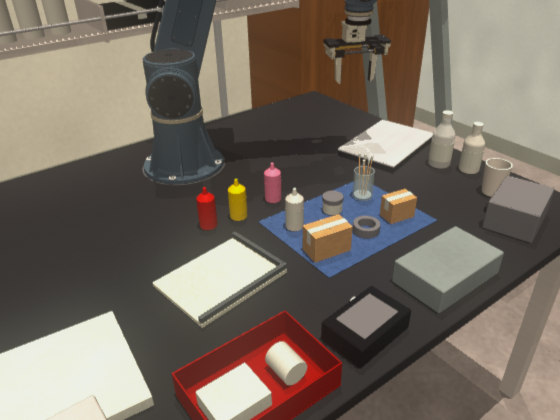

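View pics/side0.png

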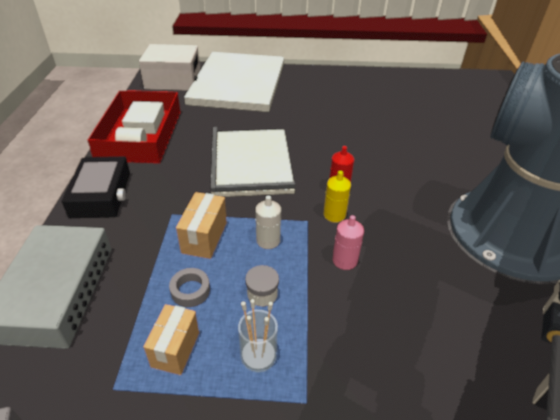

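View pics/wrist0.png

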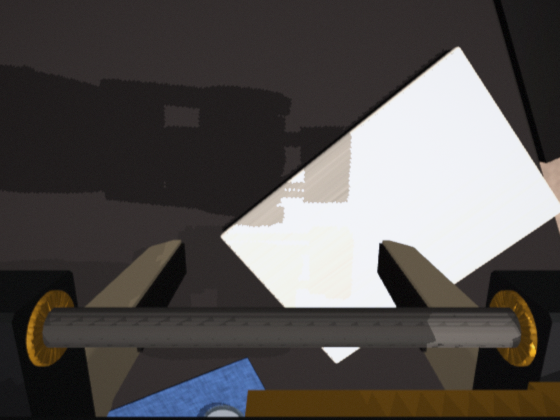

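Scene view: the board is at (221,278) with its rails on the far and left edges. On the mat are the large carton (327,238), small carton (398,206), jar (333,202), beaker (363,183) and tape roll (367,226). Bottle-shaped candidates are white (294,212), pink (272,184), yellow (237,202) and red (206,210), plus two big white background bottles at (442,143) and (472,150). By the description I choose the white one on the mat. In the side view it is at (268,223).

```bash
cat > h.py <<'E'
from station import telemetry, read_camera, cut_out, pinpoint
import cv2, numpy as np
from scipy.optimize import minimize
from scipy.spatial.transform import Rotation as R
def box(a,b,h,z0=0): return np.array([[sx*a/2,sy*b/2,z] for sx in(-1,1) for sy in(-1,1) for z in (z0,z0+h)],float)
def cyl(segs):
    t=np.linspace(0,2*np.pi,32,endpoint=False)
    return np.concatenate([np.c_[r*np.cos(t),r*np.sin(t),0*t+z] for r,z in segs])
M={"large_carton":[box(60,100,70)],"small_carton":[box(50,75,60)],
"jar":[cyl([(26,0),(26,30)]),cyl([(28,30),(28,45)])],
"bottle":[cyl([(23,0),(23,85)]),cyl([(23,85),(8,100)]),cyl([(6,95),(5,112)])],
"board":[box(180,240,12),box(10,240,15,12)+[85,0,0],box(180,10,15,12)+[0,115,0]],
"beaker":[cyl([(28,0),(28,80)])]}
def wfc(c,d):
    if c!="wrist": return d["world_from_camera"]
    return toolT()@d["T_tool_cam"]
def toolT():
    s=telemetry.state(); T=np.eye(4); T[:3,:3]=R.from_rotvec(s["orientation"]).as_matrix(); T[:3,3]=s["ee_pos"]; return T
def proj(P,K,W):
    C=np.linalg.inv(W); q=(P@C[:3,:3].T+C[:3,3])@K.T; return q[:,:2]/q[:,2:]
def place(P,x,y,z,yaw):
    c,s=np.cos(yaw),np.sin(yaw); return P@np.array([[c,s,0],[-s,c,0],[0,0,1]])+[x,y,z]
def mask(lab,p,z,K,W,S=2):
    m=np.zeros((420*S,560*S),np.uint8)
    for P in M[lab]:
        q=proj(place(P,p[0],p[1],z,p[2]),K,W)*S
        cv2.fillConvexPoly(m,cv2.convexHull(np.round(q).astype(np.int32)),1)
    return m>0
def ray(uv,K,W,z):
    d=W[:3,:3]@np.linalg.solve(K,[uv[0],uv[1],1.]); o=W[:3,3]; return o+d*(z-o[2])/d[2]
def fit(lab,z,obs,p0,yaw=True):
    n=3 if yaw else 2
    def f(v):
        p=np.array([v[0],v[1],v[2]/200 if yaw else 0]); L=0
        for reg,K,W in obs:
            m=mask(lab,p,z,K,W); r=cv2.resize(reg.astype(np.uint8),(1120,840),interpolation=0)>0
            L+=1-(m&r).sum()/max(1,(m|r).sum())
        return L/len(obs)
    best=None
    for y0 in ([p0[2]] if len(p0)>2 else ([-.6,0,.6,1.2] if yaw else [0])):
        x0=np.array([p0[0],p0[1],y0*200])[:n]
        sim=np.vstack([x0]+[x0+e for e in np.diag([15,15,40.])[:n,:n]])
        r=minimize(f,x0,method="Nelder-Mead",options=dict(initial_simplex=sim,xatol=.1,fatol=1e-4))
        if best is None or r.fun<best.fun: best=r
    v=best.x; return np.array([v[0],v[1],v[2]/200 if yaw else 0]),best.fun
E
cat > m.py <<'E'
from h import *
ims={c:read_camera(c) for c in ("scene","side")}
picks={"board":{"scene":(221,278),"side":(250,160)},"large_carton":{"scene":(327,238),"side":(203,225)},"small_carton":{"scene":(398,206),"side":(172,340)},"jar":{"scene":(333,202),"side":(262,285)},"bottle":{"scene":(294,212),"side":(268,223)},"beaker":{"scene":(363,183),"side":(258,338)}}
for lab in picks:
    obs=[]; pos=[]
    z=0 if lab=="board" else 3
    for c,im in ims.items():
        K,W=im["intrinsics"],wfc(c,im)
        rs=cut_out(c,lab)
        rs=[r for r in rs if np.hypot(*(np.array(r["xy"])-picks[lab][c]))<18]
        if not rs: print(lab,c,"none",); continue
        obs.append((rs[0]["region"],K,W)); pos.append(ray(picks[lab][c],K,W,25)[:2])
    if not obs: continue
    if lab=="board": p0=[*np.mean(pos,0),0.]
    else: p0=np.mean(pos,0)
    yaw=lab in("board","large_carton","small_carton")
    p,l=fit(lab,z,obs,p0,yaw); print(lab,np.round(p,3),"loss",round(l,3),[len(obs)])
    for o in obs: pp,ll=fit(lab,z,[o],p,yaw) if yaw is False else fit(lab,z,[o],p); print("   single",np.round(pp,3),round(ll,3))
    for c,im in ims.items():
        m=mask(lab,p,z,im["intrinsics"],wfc(c,im),1).astype(np.uint8)
        cs,_=cv2.findContours(m,0,2); im.setdefault("o",im["frame"].copy()); cv2.drawContours(im["o"],cs,-1,(0,255,0),1)
cv2.imwrite("pics/fit_scene.png",cv2.resize(ims["scene"]["o"][150:330,140:450],None,fx=2.5,fy=2.5))
cv2.imwrite("pics/fit_side.png",cv2.resize(ims["side"]["o"][110:400,100:400],None,fx=2,fy=2))
E
python3 m.py
```

```text
board [ 5.45930e+02 -1.99581e+02  1.27000e-01] loss 0.031 [2]
   single [ 5.46090e+02 -1.97049e+02  1.30000e-01] 0.029
   single [ 5.46714e+02 -2.00862e+02  1.34000e-01] 0.025
large_carton [614.633  55.583   2.976] loss 0.044 [2]
   single [613.917  56.195   2.966] 0.041
   single [614.633  55.583   2.976] 0.041
small_carton [ 6.19711e+02  2.95129e+02 -1.99000e-01] loss 0.051 [2]
   single [ 6.19711e+02  2.95129e+02 -1.99000e-01] 0.058
   single [ 6.19711e+02  2.95129e+02 -1.99000e-01] 0.043
jar [493.041 182.57    0.   ] loss 0.089 [2]
   single [492.535 183.732   0.   ] 0.079
   single [493.041 182.57    0.   ] 0.095
bottle [489.884  56.37    0.   ] loss 0.104 [2]
   single [488.027  57.921   0.   ] 0.092
   single [489.546  55.518   0.   ] 0.111
beaker [491.491 296.805   0.   ] loss 0.096 [2]
   single [489.41  299.151   0.   ] 0.099
   single [491.491 296.805   0.   ] 0.084
```

View pics/fit_scene.png

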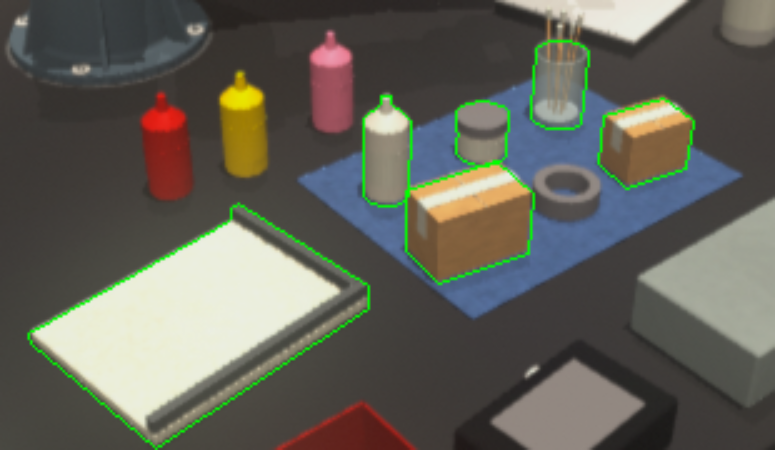

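View pics/fit_side.png

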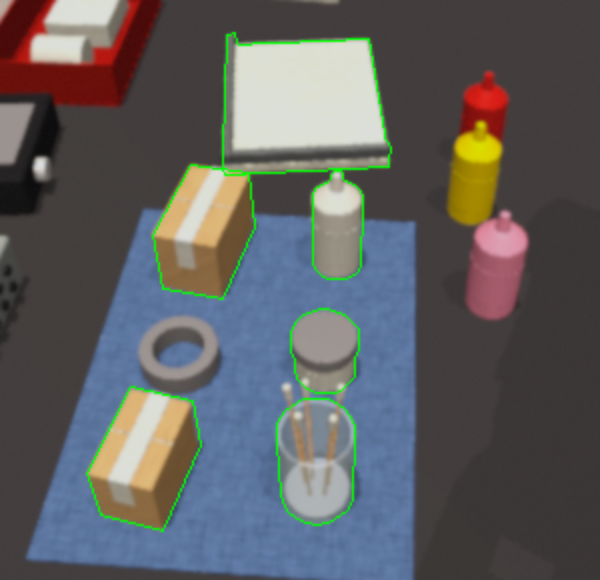

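Both overlays fit closely. The large carton is at (615,56), the small carton at (620,295), the jar at (493,183), the bottle at (490,56) and the board at (546,-200) with yaw 0.128. I'll check the bottle in a close crop and work out the first move.

```bash
cat >> h.py <<'E'
B=np.array([545.9,-199.6]); BY=0.128
def bd(lx,ly):
    c,s=np.cos(BY),np.sin(BY); return B+[c*lx-s*ly,s*lx+c*ly]
def go(x,y,z,yaw,label=""):
    T=toolT(); j=T[:2,1]; cy=np.arctan2(j[1],j[0])
    yaw=cy+((yaw-cy+np.pi/2)%np.pi-np.pi/2)
    Rt=np.c_[[0,0,-1],[np.cos(yaw),np.sin(yaw),0],[np.sin(yaw),-np.cos(yaw),0]]
    # right-handed: x cross y = z
    Rt[:,2]=np.cross(Rt[:,0],Rt[:,1])
    dp=T[:3,:3].T@(np.array([x,y,z])-T[:3,3])/10
    dr=R.from_matrix(T[:3,:3].T@Rt).as_rotvec()
    print(label,"shift cm",np.round(dp,2).tolist(),"rot",np.round(dr,3).tolist(),"jaw now",round(cy,3))
def st():
    s=telemetry.state(); T=toolT(); print("t",round(s["t"],2),"p",np.round(s["ee_pos"],1),"jaw",round(np.arctan2(T[1,1],T[0,1]),4),"tilt",np.round(T[:2,0],4),"F",np.round(s["wrist_force"],1),"w",round(s["width"]*93,1),"q",np.round(s["qpos"],2))
E
python3 - <<'E'
from h import *
st(); go(614.6,55.6,150,-.166)
im=cv2.imread("pics/scene0.png")[170:250,180:330]; cv2.imwrite("pics/crop.png",cv2.resize(im,None,fx=5,fy=5))
E
```

```text
t 1.75 p [231.6 498.8 218.6] jaw 1.136 tilt [-0.     -0.0001] F [ 0.4 -0.   0.7] w 92.7 q [ 1.05  0.35  1.65 -0.    1.14 -0.08]
 shift cm [6.86, -24.07, 53.4] rot [1.302, 0.0, 0.0] jaw now 1.136
```

View pics/crop.png

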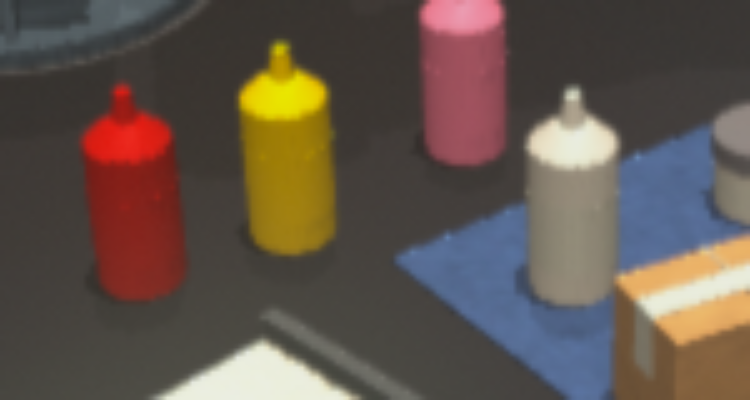

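Close crop: the white gel bottle at about (294,212) is confirmed and the coloured ones are rejected. Next, the large carton.

>>> {"api": "step_arm", "payload": {"increments": [[[1,-24.1,53.4],[1.302,0,0],1],[[1,-24.1,53.4],[1.302,0,0],1],[[1,-24.1,53.4],[1.302,0,0],1],[[1,-24.1,53.4],[1.302,0,0],1],[[1,-24.1,53.4],[1.302,0,0],1]]}}

```text
t: 2.38
ee_pos: [436.9, 260.6, 213.5]
orientation: [1.067, 1.294, -1.066]
wrist_force: [0.8, 0.8, 0.9]
width: 1.001
```

```bash
python3 -c "
from h import *
st(); go(614.6,55.6,150,-.166)"
```

```text
t 2.38 p [436.9 260.6 213.5] jaw 0.1924 tilt [0.0005 0.0003] F [0.8 0.8 0.9] w 93.1 q [0.45 0.28 1.76 0.   1.1  0.25]
 shift cm [6.35, 13.51, 23.52] rot [0.358, -0.0, -0.001] jaw now 0.192
```

>>> {"api": "step_arm", "payload": {"increments": [[[5,13.4,23.4],[0.358,0,0],1],[[5,13.4,23.4],[0.358,0,0],1],[[5,13.4,23.4],[0.358,0,0],1],[[5,13.4,23.4],[0.358,0,0],1],[[5,13.4,23.4],[0.358,0,0],1]]}}

```text
t: 3.0
ee_pos: [614.5, 56.8, 162.4]
orientation: [1.327, 1.129, -1.328]
wrist_force: [-0.3, 0.9, -0.3]
width: 1.003
```

```bash
python3 -c "
from h import *
st(); go(614.6,55.6,40,-.166)
d=read_camera('wrist'); cv2.imwrite('pics/w1.png',d['frame'])
W=wfc('wrist',d);K=d['intrinsics']
for lab in ['large_carton']:
  for r in cut_out('wrist',lab):
    p,l=fit(lab,3,[(r['region'],K,W)],[614.6,55.6,-.166]); print(lab,np.round(p,3),round(l,3),round(r['confidence'],2))
"
```

```text
t 3.0 p [614.5  56.8 162.4] jaw -0.162 tilt [-0.0007 -0.0002] F [-0.3  0.9 -0.3] w 93.3 q [ 0.02  0.53  1.52 -0.    1.09  0.18]
 shift cm [12.24, 0.04, 0.11] rot [0.004, 0.0, 0.001] jaw now -0.162
large_carton [ 6.15509e+02  5.56720e+01 -1.75000e-01] 0.028 0.86
```

View pics/w1.png

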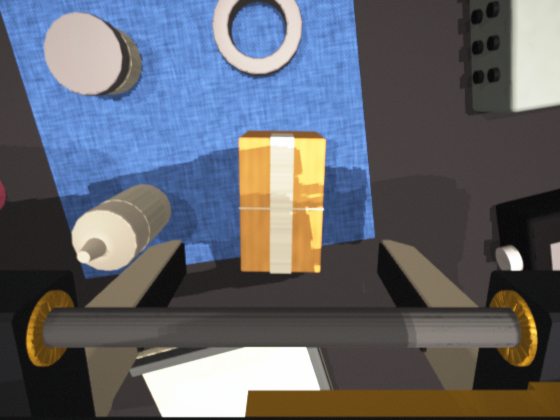

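The wrist view shows the carton centred between the fingers at (281,200), with the white bottle clear to the left at (120,230). The wrist fit agrees within 1 mm, so I'll descend and grip.

>>> {"api": "step_arm", "payload": {"increments": [[[5,0.05,0.1],[0,0,0],1],[[10,0.05,0.1],[0,0,0],1],[[12.2,0.05,0.1],[-0.006,0,0],1],[[12.2,0.05,0.1],[-0.006,0,0],0.7],[[12.2,0.05,0.1],[-0.006,0,0],0.0]]}}

```text
t: 3.72
ee_pos: [614.1, 59.1, 42.9]
orientation: [1.322, 1.132, -1.319]
wrist_force: [0.7, -0.1, 0.4]
width: 0.833
```

>>> {"api": "step_arm", "payload": {"increments": [[[0,0,0],[0,0,0],0],[[0,0,0],[0,0,0],0],[[0,0,0],[0,0,0],0],[[0,0,0],[0,0,0],0],[[0,0,0],[0,0,0],0]]}}

```text
t: 4.35
ee_pos: [614.1, 58.4, 42.4]
orientation: [1.322, 1.132, -1.32]
wrist_force: [-2.1, 0.8, 6.5]
width: 0.639
```

```bash
python3 -c "
from h import *
st(); 
for q in [(40,50),(50,60)]: print(bd(*q))
x,y=bd(42,52); go(x,y,110,BY)"
```

```text
t 4.35 p [614.1  58.4  42.4] jaw -0.1537 tilt [0.0014 0.0003] F [-2.1  0.8  6.5] w 59.4 q [0.02 0.69 1.59 0.   0.86 0.17]
[ 579.1902291  -144.90301063]
[ 587.83191328 -133.70831123]
 shift cm [-6.77, -0.19, 20.37] rot [-0.282, -0.0, -0.001] jaw now -0.154
```

Gripped at 59.4 mm. Lift, turn and carry.

>>> {"api": "step_arm", "payload": {"increments": [[[-4,0,0],[0,0,0],0],[[-6.8,0,2],[0,0,0],0],[[-6.8,-0.2,8],[-0.1,0,0],0],[[-6.8,-0.3,14],[-0.2,0,0],0],[[-6.8,-0.4,20.2],[-0.282,0,0],0]]}}

```text
t: 4.97
ee_pos: [578.1, -142.4, 109.3]
orientation: [1.112, 1.269, -1.112]
wrist_force: [1.2, 0.8, -2.6]
width: 0.644
```

>>> {"api": "step_arm", "payload": {"increments": [[[0,0,0],[0,0,0],0],[[0,0,0],[0,0,0],0],[[0,0,0],[0,0,0],0]]}}

```text
t: 5.35
ee_pos: [578.9, -139.6, 109.2]
orientation: [1.113, 1.268, -1.113]
wrist_force: [0.4, -0.6, -3.0]
width: 0.644
```

```bash
cat > v.py <<'E'
from h import *
import sys
# usage: lab z x y yaw name
def view(items,name,cams=("scene","side"),crops={"scene":(180,330,140,360),"side":(110,300,170,400)}):
    for c in cams:
        im=read_camera(c); K,W=im["intrinsics"],wfc(c,im); o=im["frame"].copy()
        for lab,z,p in items:
            rs=cut_out(c,lab); q=proj(np.array([[p[0],p[1],z+30]]),K,W)[0]
            rs=[r for r in rs if np.hypot(*(np.array(r["xy"])-q))<25]
            yaw=lab in("board","large_carton","small_carton")
            if rs:
                pp,l=fit(lab,z,[(rs[0]["region"],K,W)],p,yaw); 
                d=np.linalg.solve(np.array([[np.cos(BY),-np.sin(BY)],[np.sin(BY),np.cos(BY)]]),pp[:2]-B)
                print(c,lab,np.round(pp,3),"local",np.round(d,1),"dyaw",round(pp[2]-BY,3),"loss",round(l,3))
                cs,_=cv2.findContours(mask(lab,pp,z,K,W,1).astype(np.uint8),0,2); cv2.drawContours(o,cs,-1,(0,255,0),1)
            else: print(c,lab,"none")
        a=crops.get(c,(0,420,0,560)); cc=o[a[0]:a[1],a[2]:a[3]]; f=min(800/cc.shape[1],600/cc.shape[0]); cv2.imwrite(f"pics/{name}_{c}.png",cv2.resize(cc,None,fx=f,fy=f))
E
python3 - <<'E'
from v import *
st(); x,y=bd(40,52.7); go(x,y,52,BY)
T=toolT(); view([("board",0,[*B,BY])],"b1")
view([("large_carton",T[2,3]-39.4,[x,y-2.5,BY])],"b2")
E
```

```text
t 5.35 p [ 578.9 -139.6  109.2] jaw 0.1296 tilt [-0.0003  0.0002] F [ 0.4 -0.6 -3. ] w 59.9 q [-0.31  0.56  1.62  0.    0.96 -0.44]
 shift cm [5.72, -0.04, 0.26] rot [0.002, -0.0, 0.0] jaw now 0.13
scene board [ 5.45650e+02 -1.99341e+02  1.27000e-01] local [-0.2  0.3] dyaw -0.001 loss 0.166
side board [ 5.46494e+02 -2.02046e+02  1.19000e-01] local [ 0.3 -2.5] dyaw -0.009 loss 0.249
scene large_carton [ 5.79105e+02 -1.42491e+02  1.45000e-01] local [40.2 52.4] dyaw 0.017 loss 0.204
side large_carton [ 5.80258e+02 -1.46294e+02  1.33000e-01] local [40.9 48.5] dyaw 0.005 loss 0.074
```

>>> {"api": "step_arm", "payload": {"increments": [[[2.5,0,0.25],[0,0,0],0],[[4.5,0,0.25],[0,0,0],0],[[5.3,0,0.25],[0,0,0],0],[[5.7,0,0.25],[0,0,0],0],[[5.7,0,0.25],[0,0,0],0]]}}

```text
t: 6.38
ee_pos: [579.4, -143.3, 52.7]
orientation: [1.114, 1.267, -1.114]
wrist_force: [0.3, 0.4, -2.7]
width: 0.642
```

```bash
python3 -c "
from h import *
st()"
```

```text
t 6.38 p [ 579.4 -143.3   52.7] jaw 0.1286 tilt [ 0.0005 -0.0002] F [ 0.3  0.4 -2.7] w 59.7 q [-0.32  0.64  1.65 -0.    0.85 -0.45]
```

>>> {"api": "step_arm", "payload": {"increments": [[[0,0.4,0],[0,0,0],0],[[0,0.7,0],[0,0,0],0],[[0,0.8,0],[0,0,0],0],[[0,0.9,0],[0,0,0],0],[[0,0.9,0],[0,0,0],0]]}}

```text
t: 7.0
ee_pos: [587.8, -142.1, 52.2]
orientation: [1.114, 1.268, -1.114]
wrist_force: [-0.9, -1.3, -1.4]
width: 0.646
```

>>> {"api": "step_arm", "payload": {"increments": [[[0,0.1,0],[0,0,0],0],[[0,0.1,0],[0,0,0],0],[[0,0.2,0],[0,0,0],0],[[0,0.2,0],[0,0,0],0],[[0,0.2,0],[0,0,0],0]]}}

```text
t: 7.62
ee_pos: [588.2, -142.1, 52.0]
orientation: [1.111, 1.271, -1.117]
wrist_force: [-10.4, -3.1, 2.5]
width: 0.641
```

>>> {"api": "step_arm", "payload": {"increments": [[[0,-0.1,-0.3],[0,0,0],0],[[0,-0.1,-0.6],[0,0,0],0],[[0,-0.1,-0.7],[0,0,0],0],[[0,-0.1,-0.8],[0,0,0],0],[[0,-0.1,-0.8],[0,0,0],0]]}}

```text
t: 8.25
ee_pos: [586.9, -134.3, 51.9]
orientation: [1.112, 1.269, -1.116]
wrist_force: [-5.6, -3.6, -3.5]
width: 0.64
```

>>> {"api": "step_arm", "payload": {"increments": [[[0,0,-0.1],[0,0,0],0],[[0,0,-0.1],[0,0,0],0],[[0,0,-0.2],[0,0,0],0],[[0,0,-0.2],[0,0,0],0],[[0,0,-0.2],[0,0,0],0]]}}

```text
t: 8.88
ee_pos: [586.6, -132.4, 51.8]
orientation: [1.112, 1.269, -1.116]
wrist_force: [-4.9, -2.8, -3.6]
width: 0.641
```

>>> {"api": "step_arm", "payload": {"increments": [[[0,0,-0.1],[0,0,0],0],[[0,0,-0.1],[0,0,0],0],[[0,0,-0.2],[0,0,0],0],[[0,0,-0.2],[0,0,0],0],[[0,0,-0.2],[0,0,0],0]]}}

```text
t: 9.5
ee_pos: [586.4, -130.5, 51.9]
orientation: [1.112, 1.269, -1.116]
wrist_force: [-4.4, -4.0, -3.3]
width: 0.645
```

>>> {"api": "step_arm", "payload": {"increments": [[[0,0,-0.1],[0,0,0],0],[[0,0,-0.1],[0,0,0],0],[[0,0,-0.2],[0,0,0],0],[[0,0,-0.2],[0,0,0],0],[[0,0,-0.2],[0,0,0],0]]}}

```text
t: 10.12
ee_pos: [586.6, -129.8, 52.3]
orientation: [1.111, 1.267, -1.115]
wrist_force: [-5.5, -10.8, -0.5]
width: 0.644
```

Both rails have been contacted (-10 N each). Settle it down, press into the corner and release.

>>> {"api": "step_arm", "payload": {"increments": [[[0.1,0.05,0],[0,0,0],0],[[0.1,0.1,0],[0,0,0],0],[[0.1,0.1,0],[0,0,0],0],[[0.1,0.1,0],[0,0,0],0.8],[[0.1,0.1,0],[0,0,0],0.8]]}}

```text
t: 10.75
ee_pos: [588.8, -127.9, 51.7]
orientation: [1.115, 1.266, -1.113]
wrist_force: [0.3, -0.1, 0.9]
width: 0.785
```

>>> {"api": "step_arm", "payload": {"increments": [[[0,0,0],[0,0,0],0.9],[[-2,0,0],[0,0,0],1],[[-6,0,0],[0,0,0],1],[[-10,0,0],[0,0,0],1],[[-10,0,0],[0,0,0],1]]}}

```text
t: 11.38
ee_pos: [590.0, -128.3, 155.7]
orientation: [1.115, 1.261, -1.11]
wrist_force: [-0.4, 0.6, 0.6]
width: 0.997
```

Run:
```python
from v import *
st(); x,y=bd(50,60)
view([("large_carton",12,[x,y,BY])],"c1")
```

```text
t 11.38 p [ 590.  -128.3  155.7] jaw 0.1286 tilt [ 0.0066 -0.0019] F [-0.4  0.6  0.6] w 92.7 q [-0.29  0.51  1.57  0.    1.05 -0.42]
scene large_carton [ 5.86497e+02 -1.32413e+02  1.29000e-01] local [48.8 61.5] dyaw 0.001 loss 0.112
side large_carton [ 5.90135e+02 -1.47965e+02  1.25000e-01] local [50.5 45.6] dyaw -0.003 loss 0.152
```

View pics/c1_scene.png

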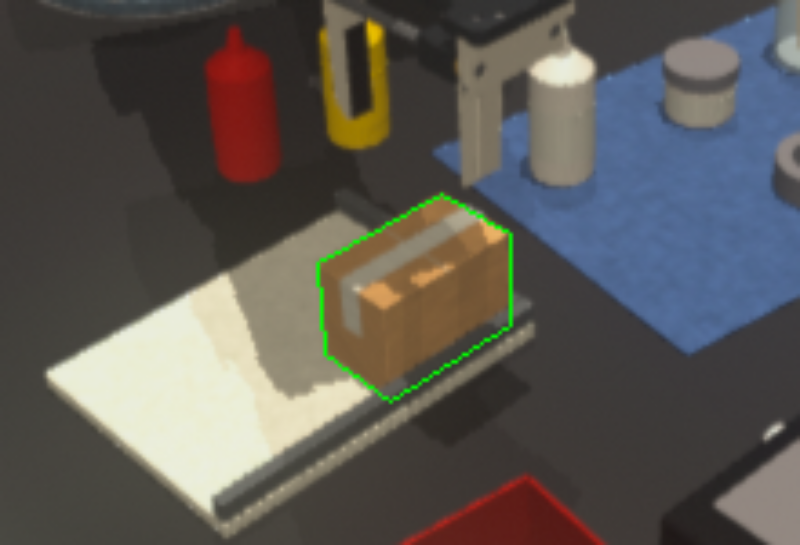

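View pics/c1_side.png

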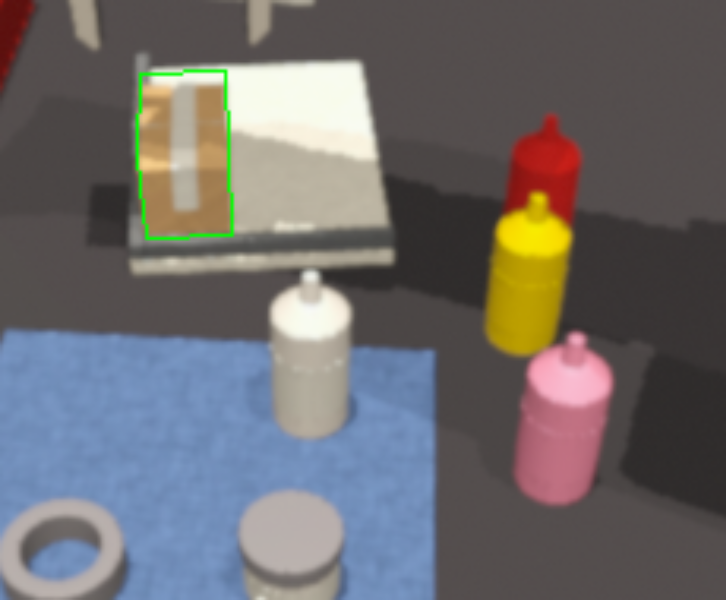

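Run:
```python
from v import *
x,y=bd(50,60)
d=read_camera('wrist'); cv2.imwrite('pics/w2.png',d['frame'])
W=wfc('wrist',d);K=d['intrinsics']
go(619.7+12*np.cos(.199),295.1-12*np.sin(.199),170,-.199)
```

```text
shift cm [-1.94, 9.72, -41.14] rot [0.328, -0.0, 0.002] jaw now 0.129
```

View pics/w2.png

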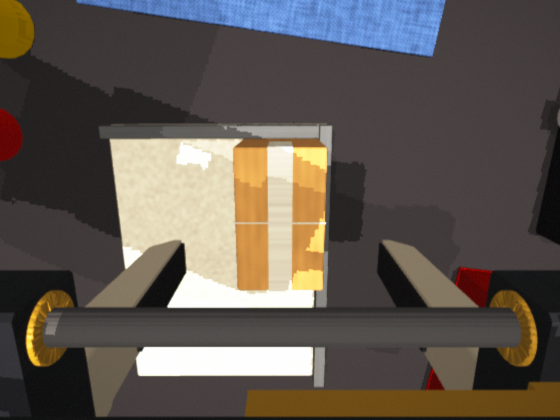

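The wrist view shows the carton flush with the far rail (right, column 325) and the left rail (top, row 138). It is home. Next, the small carton.

>>> {"api": "step_arm", "payload": {"increments": [[[-2,2,-6],[0.1,0,0.002],1],[[-2,9.7,-41.1],[0.328,0,0.002],1],[[-2,9.7,-41.1],[0.328,0,0.002],1],[[-2,9.7,-41.1],[0.328,0,0.002],1],[[-2,9.7,-41.1],[0.328,0,0.002],1]]}}

```text
t: 12.25
ee_pos: [621.1, 178.0, 170.0]
orientation: [1.355, 1.107, -1.354]
wrist_force: [0.7, -0.1, 0.3]
width: 0.999
```

>>> {"api": "step_arm", "payload": {"increments": [[[0,2.8,-11.9],[0.0,0,0],1],[[0,2.8,-11.9],[0.0,0,0],1],[[0,2.8,-11.9],[0.0,0,0],1]]}}

```text
t: 12.62
ee_pos: [672.3, 290.5, 168.7]
orientation: [1.352, 1.11, -1.352]
wrist_force: [0.2, 0.3, -1.4]
width: 1.002
```

Run:
```python
from v import *
st()
d=read_camera('wrist'); 
W=wfc('wrist',d);K=d['intrinsics']; cv2.imwrite('pics/w3.png',d['frame'])
p=[619.7,295.1,-.199]
for r in cut_out('wrist','small_carton'):
    p,l=fit('small_carton',3,[(r['region'],K,W)],[619.7,295.1,-.199]); print(np.round(p,3),round(l,3)); break
go(p[0]+12*np.cos(p[2]),p[1]+12*np.sin(p[2]),30,p[2])
```

```text
t 12.62 p [672.3 290.5 168.7] jaw -0.196 tilt [ 0.0001 -0.0003] F [ 0.2  0.3 -1.4] w 93.2 q [ 0.34  0.74  1.15 -0.    1.26  0.54]
[ 6.19907e+02  2.94331e+02 -1.98000e-01] 0.03
 shift cm [13.95, -4.05, 0.29] rot [-0.001, 0.001, -0.0] jaw now -0.199
```

View pics/w3.png

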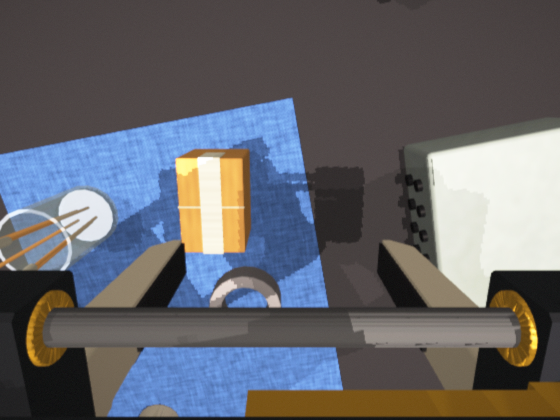

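Run:
```python
from h import *
for c,pts in {"side":[(60,342),(105,235),(107,268),(72,350)],"scene":[(396,262),(400,285),(440,303)]}.items():
    d=read_camera(c)
    for p in pts: print(c,p,[np.round(ray(p,d["intrinsics"],d["world_from_camera"],z)[:2]) for z in (0,50)])
```

```text
side (60, 342) [array([806., 292.]), array([778., 321.])]
side (105, 235) [array([812.,  58.]), array([784., 104.])]
side (107, 268) [array([781., 140.]), array([755., 180.])]
side (72, 350) [array([781., 305.]), array([756., 332.])]
scene (396, 262) [array([746., 154.]), array([785., 104.])]
scene (400, 285) [array([806., 101.]), array([840.,  54.])]
scene (440, 303) [array([895., 124.]), array([924.,  75.])]
```

>>> {"api": "step_arm", "payload": {"increments": [[[0,-4.05,0.3],[0,0,0],1],[[4,-4.05,0.3],[0,0,0],1],[[9,-4.05,0.3],[0,0,0],1],[[12.5,-4.05,0.3],[0,0,0],1],[[14,-4.05,0.3],[0,0,0],1]]}}

```text
t: 13.45
ee_pos: [631.7, 290.7, 29.3]
orientation: [1.355, 1.107, -1.356]
wrist_force: [-0.1, 0.4, 0.8]
width: 1.004
```

>>> {"api": "step_arm", "payload": {"increments": [[[0,0,0],[0,0,0],0.8],[[0,0,0],[0,0,0],0.6],[[0,0,0],[0,0,0],0],[[0,0,0],[0,0,0],0],[[0,0,0],[0,0,0],0]]}}

```text
t: 14.08
ee_pos: [632.6, 292.3, 31.4]
orientation: [1.356, 1.107, -1.353]
wrist_force: [-2.9, -0.2, 4.5]
width: 0.537
```

>>> {"api": "step_arm", "payload": {"increments": [[[0,0,0],[0,0,0],0],[[0,0,0],[0,0,0],0]]}}

```text
t: 14.32
ee_pos: [632.6, 292.3, 31.4]
orientation: [1.356, 1.107, -1.353]
wrist_force: [-2.6, -0.0, 5.7]
width: 0.538
```

Run:
```python
from h import *
st(); x,y=bd(45,-37); go(x,y,110,BY); print(x,y)
```

```text
t 14.32 p [632.6 292.3  31.4] jaw -0.1995 tilt [0.0021 0.0001] F [-2.6 -0.   5.7] w 50.0 q [ 0.37  0.82  1.35 -0.    0.97  0.57]
 shift cm [-7.87, 6.72, 51.99] rot [-0.327, -0.0, -0.002] jaw now -0.199
595.25494119447 -230.55302537217335
```

Gripped at 50.0 mm. Lift high enough to clear the large carton and carry.

>>> {"api": "step_arm", "payload": {"increments": [[[-5,0,0],[0,0,0],0],[[-10,0,0],[0,0,0],0],[[-12,1,5],[-0.03,0,0],0],[[-12,2,11],[-0.09,0,0],0],[[-12,3,17],[-0.15,0,0],0]]}}

```text
t: 14.95
ee_pos: [627.9, 117.8, 150.9]
orientation: [1.245, 1.184, -1.242]
wrist_force: [1.0, -0.9, -2.3]
width: 0.536
```

Run:
```python
from h import *
st(); x,y=bd(45,-37); go(x,y,150,BY); print(x,y)
```

```text
t 14.95 p [627.9 117.8 150.9] jaw -0.047 tilt [ 0.0026 -0.0004] F [ 1.  -0.9 -2.3] w 49.9 q [ 0.11  0.58  1.47 -0.    1.09  0.16]
 shift cm [0.1, -1.62, 34.95] rot [-0.175, 0.001, -0.003] jaw now -0.047
595.25494119447 -230.55302537217335
```

>>> {"api": "step_arm", "payload": {"increments": [[[0.1,-0.5,6],[-0.03,0,0],0],[[0.1,-0.8,12],[-0.06,0,0],0],[[0.1,-1,18],[-0.1,0,0],0],[[0.1,-1.3,24],[-0.14,0,0],0],[[0.1,-1.6,30],[-0.17,0,0],0]]}}

```text
t: 15.58
ee_pos: [596.8, -181.4, 149.7]
orientation: [1.12, 1.262, -1.118]
wrist_force: [2.0, 0.1, -1.5]
width: 0.535
```

>>> {"api": "step_arm", "payload": {"increments": [[[0,0,4.7],[0,0,0],0],[[0,0,4.7],[0,0,0],0],[[0,0,4.7],[0,0,0],0],[[0,0,4.7],[0,0,0],0]]}}

```text
t: 16.08
ee_pos: [602.9, -224.8, 149.8]
orientation: [1.12, 1.263, -1.118]
wrist_force: [-0.3, 0.1, -1.9]
width: 0.538
```

Run:
```python
from h import *
st(); x,y=bd(45,-37); go(x,y,41.5,BY); print(x,y)
```

```text
t 16.07 p [ 602.9 -224.8  149.8] jaw 0.1217 tilt [0.0017 0.0001] F [-0.3  0.1 -1.9] w 50.0 q [-0.43  0.59  1.46  0.    1.09 -0.55]
 shift cm [10.83, -0.85, 0.48] rot [-0.006, 0.0, -0.002] jaw now 0.122
595.25494119447 -230.55302537217335
```

>>> {"api": "step_arm", "payload": {"increments": [[[0,-0.85,0.7],[-0.006,0,-0.002],0],[[5,-0.85,0.7],[-0.006,0,-0.002],0],[[9,-0.85,0.7],[-0.006,0,-0.002],0],[[10.8,-0.85,0.7],[-0.006,0,-0.002],0],[[10.8,-0.85,0.7],[-0.006,0,-0.002],0]]}}

```text
t: 16.7
ee_pos: [595.3, -233.9, 41.7]
orientation: [1.115, 1.267, -1.116]
wrist_force: [0.2, 0.6, -1.8]
width: 0.534
```

Run:
```python
from v import *
st(); x,y=bd(45,-39); go(x,y,41.5,BY)
view([("small_carton",13,[x,y,BY]),("large_carton",12,[*bd(50,60),BY])],"d1")
```

```text
t 16.7 p [ 595.3 -233.9   41.7] jaw 0.1269 tilt [-0.0006 -0.0002] F [ 0.2  0.6 -1.8] w 49.7 q [-0.45  0.72  1.52 -0.    0.9  -0.57]
 shift cm [0.02, 0.04, -0.13] rot [-0.001, 0.0, 0.001] jaw now 0.127
scene small_carton [ 5.93855e+02 -2.32554e+02  4.10000e-02] local [ 43.4 -38.8] dyaw -0.087 loss 0.343
scene large_carton [ 594.832 -123.174    0.621] local [58.3 69.6] dyaw 0.493 loss 0.388
side small_carton [ 6.02557e+02 -2.62918e+02  1.90000e-01] local [ 48.1 -70. ] dyaw 0.062 loss 0.527
side large_carton [ 5.89673e+02 -1.50743e+02  1.33000e-01] local [49.7 42.9] dyaw 0.005 loss 0.139
```

View pics/d1_scene.png

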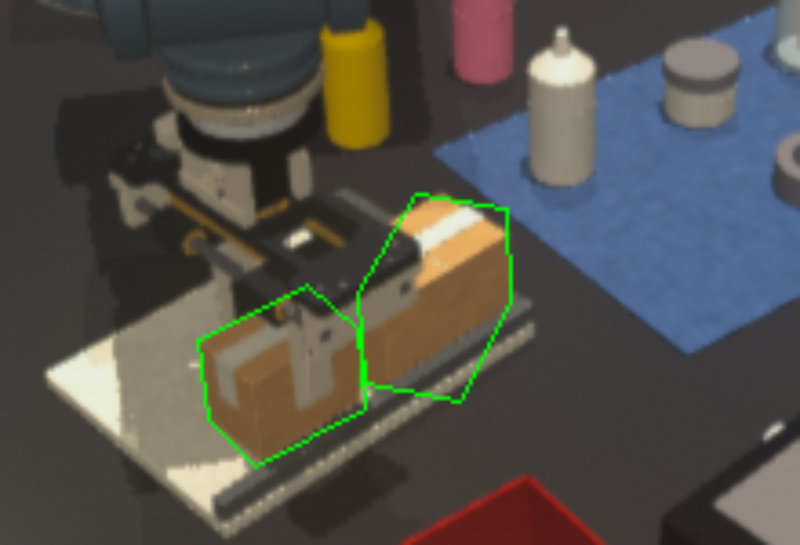

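The small carton sits short of both contacts. The outlines are unreliable here because the gripper hides parts. Push toward the far rail.

>>> {"api": "step_arm", "payload": {"increments": [[[0,0.4,0],[0,0,0],0],[[0,0.7,0],[0,0,0],0],[[0,0.9,0],[0,0,0],0],[[0,1.0,0],[0,0,0],0],[[0,1.0,0],[0,0,0],0]]}}

```text
t: 17.62
ee_pos: [605.3, -232.6, 41.8]
orientation: [1.115, 1.266, -1.116]
wrist_force: [-1.1, -0.1, -2.7]
width: 0.53
```

>>> {"api": "step_arm", "payload": {"increments": [[[0,0.1,0],[0,0,0],0],[[0,0.1,0],[0,0,0],0],[[0,0.1,0],[0,0,0],0]]}}

```text
t: 18.0
ee_pos: [605.5, -232.6, 41.7]
orientation: [1.114, 1.268, -1.117]
wrist_force: [-5.7, -1.7, 0.2]
width: 0.533
```

>>> {"api": "step_arm", "payload": {"increments": [[[0,-0.05,-0.4],[0,0,0],0],[[0,-0.05,-0.8],[0,0,0],0],[[0,-0.05,-1.1],[0,0,0],0],[[0,-0.05,-1.2],[0,0,0],0],[[0,-0.05,-1.2],[0,0,0],0]]}}

```text
t: 18.62
ee_pos: [603.9, -220.5, 41.7]
orientation: [1.114, 1.267, -1.116]
wrist_force: [-3.9, -2.6, -1.5]
width: 0.537
```

>>> {"api": "step_arm", "payload": {"increments": [[[0,0,-0.1],[0,0,0],0],[[0,0,-0.1],[0,0,0],0],[[0,0,-0.2],[0,0,0],0],[[0,0,-0.2],[0,0,0],0],[[0,0,-0.2],[0,0,0],0]]}}

```text
t: 19.25
ee_pos: [603.8, -220.0, 42.0]
orientation: [1.113, 1.265, -1.117]
wrist_force: [-3.9, -11.0, -2.4]
width: 0.54
```

Contact with the large carton at local y = -27.6 (ideal -27.5), and with the far rail. Settle and release.

>>> {"api": "step_arm", "payload": {"increments": [[[0.1,0.05,0],[0,0,0],0],[[0.15,0.08,0],[0,0,0],0],[[0.15,0.08,0],[0,0,0],0],[[0.15,0.08,0],[0,0,0],0.7],[[0.15,0.08,0],[0,0,0],0.8]]}}

```text
t: 19.88
ee_pos: [605.5, -218.2, 40.7]
orientation: [1.116, 1.265, -1.115]
wrist_force: [-0.1, -0.7, -0.2]
width: 0.702
```

>>> {"api": "step_arm", "payload": {"increments": [[[0,0,0],[0,0,0],0.9],[[-2,0,0],[0,0,0],1],[[-6,0,0],[0,0,0],1],[[-12,0,0],[0,0,0],1],[[-12,0,0],[0,0,0],1]]}}

```text
t: 20.5
ee_pos: [607.3, -219.4, 166.9]
orientation: [1.116, 1.257, -1.111]
wrist_force: [0.6, -0.5, -0.3]
width: 0.998
```

Run:
```python
from v import *
st(); 
view([("small_carton",12,[*bd(55,-27.5),BY]),("large_carton",12,[*bd(50,60),BY])],"e1",("wrist",),{})
```

```text
t 20.5 p [ 607.3 -219.4  166.9] jaw 0.1267 tilt [ 0.009  -0.0042] F [ 0.6 -0.5 -0.3] w 92.8 q [-0.42  0.57  1.44 -0.    1.12 -0.55]
wrist small_carton [ 6.03508e+02 -2.18646e+02  1.34000e-01] local [ 54.7 -26.2] dyaw 0.006 loss 0.118
wrist large_carton [ 5.86834e+02 -1.30094e+02  1.30000e-01] local [49.5 63.7] dyaw 0.002 loss 0.026
```

View pics/e1_wrist.png

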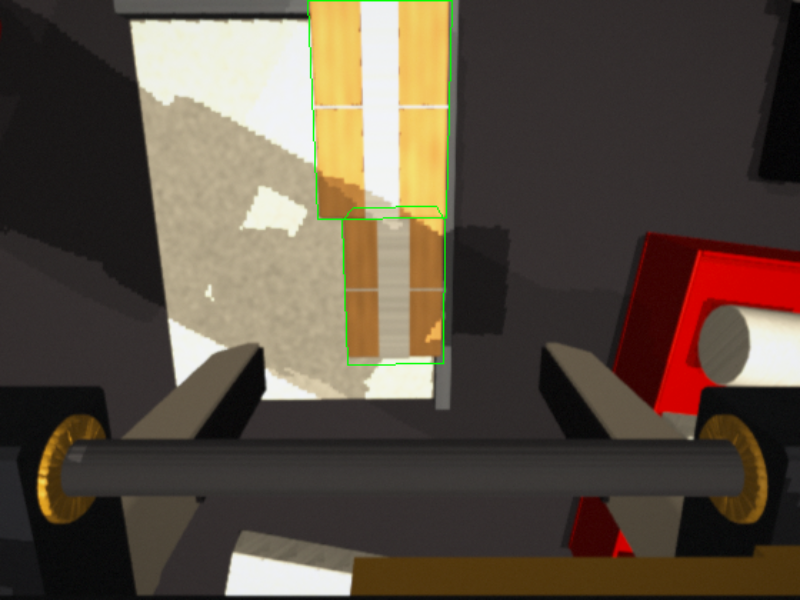

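The wrist view shows the two cartons end to end and flush with the far rail. The seam is at row 215 and the rail at column 447. Next, the jar.

Run:
```python
from v import *
st(); go(492.8,183,165,0.0)
```

```text
t 20.65 p [ 604.7 -218.3  160.5] jaw 0.1266 tilt [-0.0002 -0.0001] F [ 0.1  0.1 -0.1] w 92.9 q [-0.42  0.58  1.45 -0.    1.12 -0.55]
 shift cm [-0.46, -6.03, -41.22] rot [0.127, 0.0, 0.0] jaw now 0.127
```

>>> {"api": "step_arm", "payload": {"increments": [[[-0.5,-6,-41.2],[0.127,0,0],1],[[-0.5,-6,-41.2],[0.127,0,0],1],[[-0.5,-6,-41.2],[0.127,0,0],1],[[-0.5,-6,-41.2],[0.127,0,0],1],[[-0.5,-6,-41.2],[0.127,0,0],1]]}}

```text
t: 21.28
ee_pos: [519.8, 84.3, 163.2]
orientation: [1.209, 1.21, -1.211]
wrist_force: [0.9, 1.8, 0.1]
width: 1.002
```

Run:
```python
from v import *
st(); go(492.8,183,165,0.0)
```

```text
t 21.27 p [519.8  84.3 163.2] jaw -0.0007 tilt [-0.0019 -0.0004] F [0.9 1.8 0.1] w 93.2 q [ 0.07  0.38  1.77 -0.    1.    0.07]
 shift cm [-0.18, -2.71, -9.87] rot [-0.001, 0.0, 0.002] jaw now -0.001
```

>>> {"api": "step_arm", "payload": {"increments": [[[-0.2,-2.6,-9.6],[0,0,0],1],[[-0.2,-2.6,-9.6],[0,0,0],1],[[-0.2,-2.6,-9.6],[0,0,0],1],[[-0.2,-2.6,-9.6],[0,0,0],1]]}}

```text
t: 21.78
ee_pos: [495.1, 178.0, 165.4]
orientation: [1.208, 1.209, -1.211]
wrist_force: [0.7, 0.2, -1.3]
width: 0.999
```

Run:
```python
from v import *
st()
d=read_camera('wrist'); W=wfc('wrist',d);K=d['intrinsics']; cv2.imwrite('pics/w4.png',d['frame'])
p=[492.8,183]
for r in cut_out('wrist','jar'):
    p,l=fit('jar',3,[(r['region'],K,W)],[492.8,183,0],False); print(np.round(p,1),round(l,3),r["confidence"])
go(492.8,183,21.5,0)
```

```text
t 21.77 p [495.1 178.  165.4] jaw -0.0004 tilt [-0.0012 -0.0008] F [ 0.7  0.2 -1.3] w 92.9 q [ 0.26  0.37  1.77 -0.    1.    0.26]
[494.2 183.4   0. ] 0.053 0.62
 shift cm [14.41, -0.25, -0.56] rot [-0.002, 0.001, 0.001] jaw now -0.002
```

View pics/w4.png

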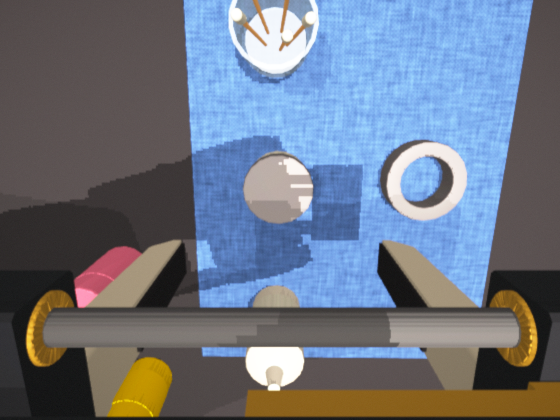

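Run:
```python
from h import *
d=read_camera("side"); print(ray((347,262),d["intrinsics"],d["world_from_camera"],0))
d=read_camera("scene"); print(ray((272,198),d["intrinsics"],d["world_from_camera"],0)); go(493.5,183.2,21.5,0)
```

```text
[340.48922168  99.10794357   0.        ]
[337.66613204  96.94172262   0.        ]
 shift cm [14.43, -0.2, -0.57] rot [-0.002, 0.0, 0.0] jaw now -0.002
```

Pink is well clear. Descend and grip the lid.

>>> {"api": "step_arm", "payload": {"increments": [[[0,-0.2,-0.55],[0,0,0],1],[[5,-0.2,-0.55],[0,0,0],1],[[10,-0.2,-0.55],[0,0,0],1],[[13.5,-0.2,-0.55],[0,0,0],1],[[14.4,-0.2,-0.55],[0,0,0],1]]}}

```text
t: 22.6
ee_pos: [492.3, 183.7, 20.4]
orientation: [1.207, 1.21, -1.213]
wrist_force: [0.6, -0.5, -0.1]
width: 0.996
```

>>> {"api": "step_arm", "payload": {"increments": [[[0,0,0],[0,0,0],1],[[0,0,0],[0,0,0],0.7],[[0,0,0],[0,0,0],0],[[0,0,0],[0,0,0],0],[[0,0,0],[0,0,0],0]]}}

```text
t: 23.22
ee_pos: [493.4, 184.0, 22.3]
orientation: [1.21, 1.209, -1.209]
wrist_force: [-0.6, 0.2, -0.2]
width: 0.62
```

>>> {"api": "step_arm", "payload": {"increments": [[[0,0,0],[0,0,0],0],[[0,0,0],[0,0,0],0]]}}

```text
t: 23.48
ee_pos: [493.3, 184.0, 22.2]
orientation: [1.209, 1.209, -1.21]
wrist_force: [-2.1, 0.1, 5.0]
width: 0.597
```

Run:
```python
from h import *
st(); go(*bd(50,60),150,BY)
```

```text
t 23.48 p [493.3 184.   22.2] jaw -0.0005 tilt [-0.0001 -0.0004] F [-2.1  0.1  5. ] w 55.6 q [ 0.27  0.6   1.85 -0.    0.7   0.27]
 shift cm [-12.77, 9.47, 31.77] rot [-0.129, 0.0, 0.0] jaw now -0.001
```

>>> {"api": "step_arm", "payload": {"increments": [[[-5,0,0],[0,0,0],0],[[-10,0.5,1],[0,0,0],0],[[-12.8,2,7],[-0.03,0,0],0],[[-12.8,4,13],[-0.06,0,0],0],[[-12.8,6,19],[-0.09,0,0],0]]}}

```text
t: 24.1
ee_pos: [551.6, -1.7, 150.4]
orientation: [1.142, 1.25, -1.142]
wrist_force: [1.4, 1.5, -1.9]
width: 0.595
```

Run:
```python
from h import *
st(); go(*bd(50,60),150,BY)
```

```text
t 24.1 p [551.6  -1.7 150.4] jaw 0.0909 tilt [ 0.0009 -0.0004] F [ 1.4  1.5 -1.9] w 55.4 q [-0.09  0.43  1.71 -0.    0.99 -0.18]
 shift cm [0.05, 2.41, 13.48] rot [-0.037, 0.0, -0.001] jaw now 0.091
```

>>> {"api": "step_arm", "payload": {"increments": [[[0,1.2,6],[-0.02,0,0],0],[[0,2.2,11],[-0.037,0,0],0],[[0,2.4,13],[-0.037,0,0],0],[[0,2.4,13],[-0.037,0,0],0],[[0,2.4,13],[-0.037,0,0],0]]}}

```text
t: 24.72
ee_pos: [586.3, -125.9, 149.9]
orientation: [1.115, 1.267, -1.115]
wrist_force: [-0.2, 0.9, -1.9]
width: 0.596
```

Run:
```python
from h import *
st(); go(*bd(50,60.8),101.5,BY)
```

```text
t 24.73 p [ 586.3 -125.9  149.9] jaw 0.1273 tilt [-0.0008  0.0002] F [-0.2  0.9 -1.9] w 55.5 q [-0.29  0.52  1.58 -0.    1.04 -0.42]
 shift cm [4.84, 0.06, 0.72] rot [-0.001, -0.0, 0.001] jaw now 0.127
```

>>> {"api": "step_arm", "payload": {"increments": [[[0,0.05,0.7],[0,0,0],0],[[2.5,0.05,0.7],[0,0,0],0],[[4.0,0.05,0.7],[0,0,0],0],[[4.7,0.05,0.7],[0,0,0],0],[[4.7,0.05,0.7],[0,0,0],0]]}}

```text
t: 25.35
ee_pos: [588.0, -134.0, 103.0]
orientation: [1.115, 1.267, -1.116]
wrist_force: [-1.1, 0.8, -1.9]
width: 0.598
```

Run:
```python
from v import *
st(); go(*bd(50,60.8),101.3,BY)
view([("large_carton",12,[*bd(50,60),BY])],"f1")
```

```text
t 25.35 p [ 588. -134.  103.] jaw 0.1268 tilt [-0.0005 -0.0002] F [-1.1  0.8 -1.9] w 55.6 q [-0.3   0.58  1.6  -0.    0.96 -0.43]
 shift cm [0.17, -0.02, -0.11] rot [-0.001, 0.0, 0.0] jaw now 0.127
scene large_carton [ 5.77278e+02 -1.25306e+02  1.81000e-01] local [40.6 69.7] dyaw 0.053 loss 0.442
side large_carton [ 5.87723e+02 -1.34347e+02  1.26000e-01] local [49.8 59.4] dyaw -0.002 loss 0.401
```

View pics/f1_side.png

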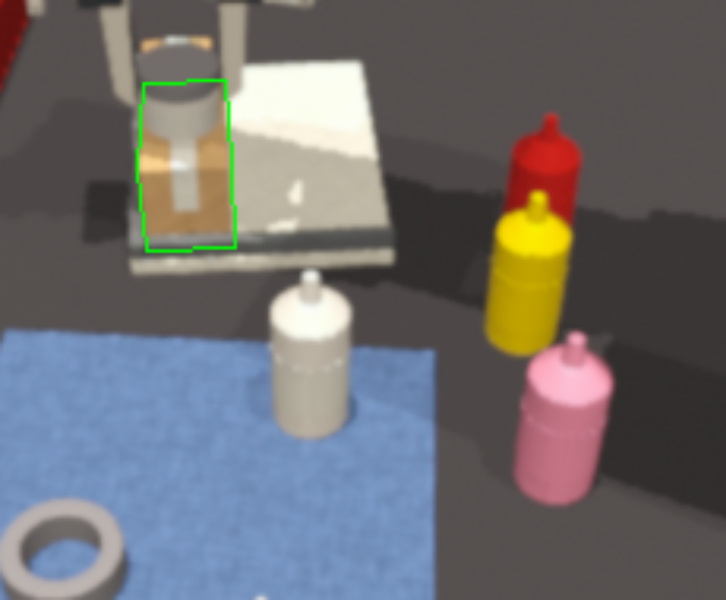

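View pics/f1_scene.png

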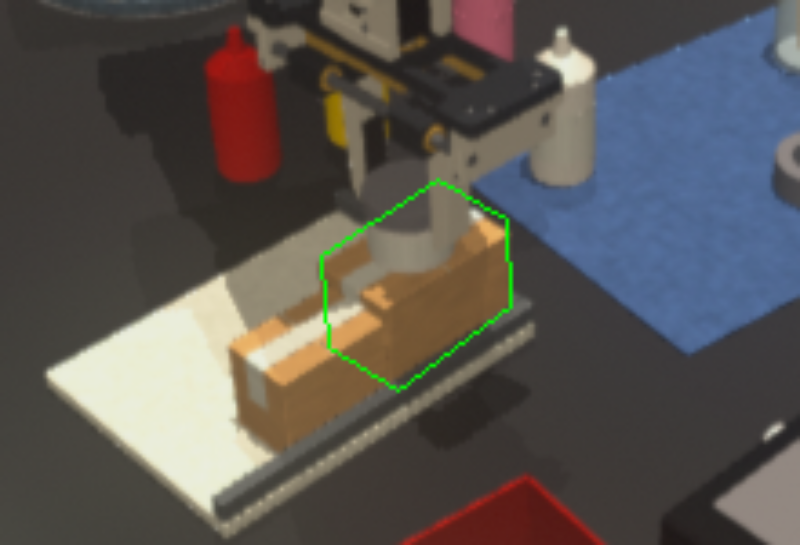

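The jar hovers over the middle of the large carton and the cartons sit flush against the rail. Lower it and release.

>>> {"api": "step_arm", "payload": {"increments": [[[0.1,0,-0.1],[0,0,0],0],[[0.18,0,-0.1],[0,0,0],0],[[0.18,0,-0.1],[0,0,0],0],[[0.18,0,-0.1],[0,0,0],0],[[0.18,0,-0.1],[0,0,0],0]]}}

```text
t: 26.18
ee_pos: [587.9, -133.2, 101.3]
orientation: [1.115, 1.266, -1.116]
wrist_force: [-0.4, 0.2, -1.6]
width: 0.594
```

>>> {"api": "step_arm", "payload": {"increments": [[[0,0,0],[0,0,0],0.8],[[0,0,0],[0,0,0],0.9],[[0,0,0],[0,0,0],1],[[0,0,0],[0,0,0],1],[[-3,0,0],[0,0,0],1]]}}

```text
t: 26.8
ee_pos: [586.8, -132.8, 129.9]
orientation: [1.114, 1.27, -1.118]
wrist_force: [-0.0, -0.6, 1.0]
width: 0.996
```

>>> {"api": "step_arm", "payload": {"increments": [[[-4,0,0],[0,0,0],1],[[-8,0,0],[0,0,0],1],[[-8,0,0],[0,0,0],1],[[-8,0,0],[0,0,0],1]]}}

```text
t: 27.3
ee_pos: [587.5, -133.0, 210.5]
orientation: [1.115, 1.267, -1.116]
wrist_force: [0.0, -0.3, -0.8]
width: 0.996
```

Run:
```python
from v import *
st(); go(489.3,56.5,200,BY+np.pi/2); go(489.3,56.5,200,np.pi/2)
view([("large_carton",12,[*bd(50,60),BY]),("small_carton",12,[*bd(55,-27.5),BY]),("jar",82,[*bd(50,60),0]),("bottle",3,[489,56.5,0])],"g1",("wrist","scene","side"))
```

```text
t 27.3 p [ 587.5 -133.   210.5] jaw 0.1265 tilt [-0.001 -0.   ] F [ 0.  -0.3 -0.8] w 92.6 q [-0.3   0.45  1.52 -0.    1.17 -0.43]
 shift cm [1.06, -7.35, -20.04] rot [1.569, 0.001, 0.001] jaw now 0.126
 shift cm [1.06, -7.35, -20.04] rot [-1.444, -0.001, 0.001] jaw now 0.126
wrist large_carton none
wrist small_carton [ 6.04319e+02 -2.14756e+02  1.12000e-01] local [ 56.  -22.5] dyaw -0.016 loss 0.409
wrist jar none
wrist bottle none
scene large_carton [ 5.74307e+02 -1.22112e+02  1.34000e-01] local [38.1 73.2] dyaw 0.006 loss 0.44
scene small_carton [ 6.01579e+02 -2.17216e+02  2.07000e-01] local [ 53.  -24.6] dyaw 0.079 loss 0.119
scene jar [ 587.107 -133.149    0.   ] local [49.4 60.6] dyaw -0.128 loss 0.083
scene bottle [488.242  58.524   0.   ] local [-24.2 263.4] dyaw -0.128 loss 0.066
side large_carton [ 5.88961e+02 -1.33250e+02  1.53000e-01] local [51.2 60.3] dyaw 0.025 loss 0.468
side small_carton none
side jar [ 588.839 -136.485    0.   ] local [50.6 57.1] dyaw -0.128 loss 0.047
side bottle [490.655  54.532   0.   ] local [-22.4 259.1] dyaw -0.128 loss 0.058
```

View pics/g1_wrist.png

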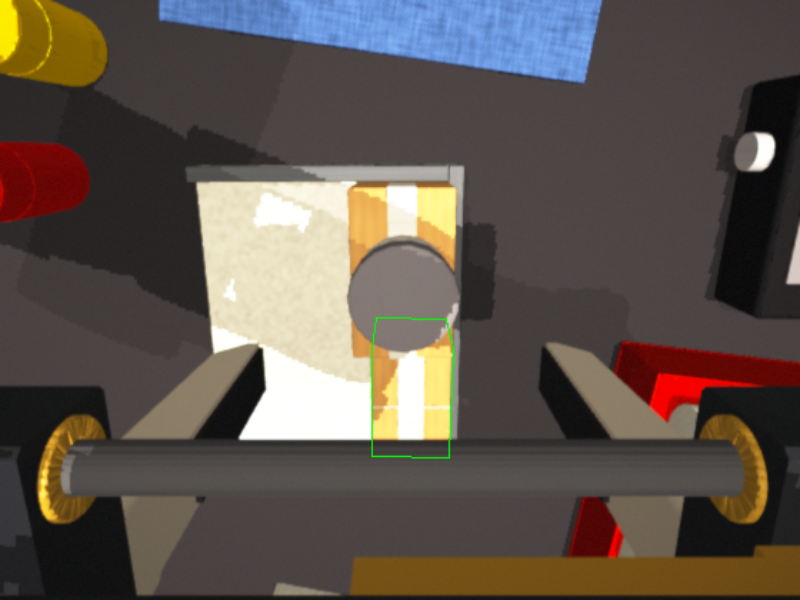

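View pics/g1_scene.png

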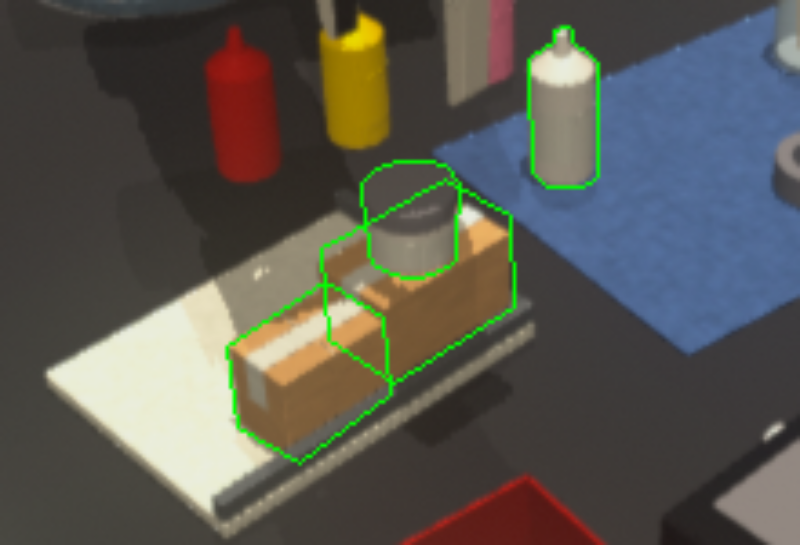

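Scene and side fits both put the jar at about the middle of the large carton's top: local (50,59) against an ideal (50,60). Next, the bottle, with the jaws along the board's y.

>>> {"api": "step_arm", "payload": {"increments": [[[1,-7.3,-20],[1.569,0,0],1],[[1,-7.3,-20],[1.569,0,0],1],[[1,-7.3,-20],[1.569,0,0],1],[[1,-7.3,-20],[1.569,0,0],1],[[1,-7.3,-20],[1.569,0,0],1]]}}

```text
t: 28.68
ee_pos: [489.4, 57.8, 201.4]
orientation: [1.771, 0.716, -1.771]
wrist_force: [-0.0, -0.3, -0.8]
width: 1.005
```

Run:
```python
from v import *
st(); go(489.3,56.5,200,BY+np.pi/2)
```

```text
t 28.68 p [489.4  57.8 201.4] jaw -0.8022 tilt [ 0.     -0.0001] F [-0.  -0.3 -0.8] w 93.4 q [ 0.02  0.27  1.81 -0.    1.06  0.83]
 shift cm [0.14, 0.09, 0.09] rot [0.641, 0.0, -0.0] jaw now -0.802
```

>>> {"api": "step_arm", "payload": {"increments": [[[0.1,0.1,0.1],[0.641,0,0],1],[[0.1,0.1,0.1],[0.641,0,0],1],[[0.1,0.1,0.1],[0.641,0,0],1],[[0.1,0.1,0.1],[0.641,0,0],1],[[0.1,0.1,0.1],[0.641,0,0],1]]}}

```text
t: 29.3
ee_pos: [490.3, 54.7, 200.4]
orientation: [2.153, 0.142, -2.153]
wrist_force: [-0.3, 0.1, 0.2]
width: 1.0
```

Run:
```python
from v import *
st(); go(489.3,56.5,53,BY+np.pi/2)
d=read_camera('wrist'); W=wfc('wrist',d);K=d['intrinsics']; cv2.imwrite('pics/w5.png',d['frame'])
for r in cut_out('wrist','bottle'):
    p,l=fit('bottle',3,[(r['region'],K,W)],[489.3,56.5,0],False); print(np.round(r["xy"]),np.round(p,1),round(l,3),r["confidence"])
```

```text
t 29.3 p [490.3  54.7 200.4] jaw -1.4389 tilt [ 0.0002 -0.0003] F [-0.3  0.1  0.2] w 93.0 q [ 0.02  0.27  1.81 -0.    1.06  1.46]
 shift cm [14.73, -0.2, 0.08] rot [0.004, -0.0, -0.0] jaw now -1.439
[218. 350.] [489.3  56.5   0. ] 1.0 0.71
[278. 193.] [490.8  57.6   0. ] 0.037 0.68
[346. 353.] [489.3  56.5   0. ] 1.0 0.65
[423. 371.] [489.3  56.5   0. ] 1.0 0.56
```

View pics/w5.png

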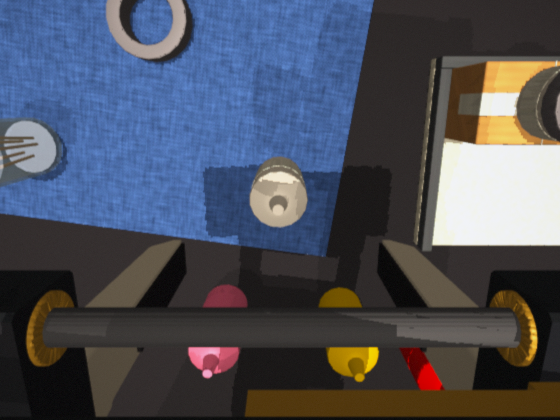

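The wrist view shows the white bottle centred at (278,193), and the fit agrees. Descend and grip.

>>> {"api": "step_arm", "payload": {"increments": [[[5,-0.2,0.05],[0,0,0],1],[[10,-0.2,0.05],[0,0,0],1],[[13.5,-0.2,0.05],[0,0,0],1],[[14.7,-0.2,0.05],[0,0,0],1],[[14.7,-0.2,0.05],[0,0,0],0.7]]}}

```text
t: 30.02
ee_pos: [489.7, 56.5, 53.4]
orientation: [2.153, 0.142, -2.153]
wrist_force: [0.3, -0.4, -0.7]
width: 0.935
```

>>> {"api": "step_arm", "payload": {"increments": [[[0,0,0],[0,0,0],0.5],[[0,0,0],[0,0,0],0],[[0,0,0],[0,0,0],0],[[0,0,0],[0,0,0],0],[[0,0,0],[0,0,0],0]]}}

```text
t: 30.65
ee_pos: [489.6, 56.6, 53.4]
orientation: [2.154, 0.141, -2.153]
wrist_force: [-0.1, -0.2, 2.0]
width: 0.492
```

Run:
```python
from h import *
st(); print(bd(-3,-27.5)); go(*bd(-3,-27.5),160,BY+np.pi/2)
```

```text
t 30.65 p [489.6  56.6  53.4] jaw -1.4395 tilt [ 0.0003 -0.0003] F [-0.1 -0.2  2. ] w 45.8 q [ 0.02  0.5   1.92 -0.    0.72  1.46]
[ 546.43493839 -227.2579797 ]
 shift cm [-10.65, 28.89, -1.92] rot [0.003, -0.0, -0.0] jaw now -1.439
```

Gripped at 45.8 mm. Lift and carry above the jar's height.

>>> {"api": "step_arm", "payload": {"increments": [[[-5,0,0],[0,0,0],0],[[-10,1,0],[0,0,0],0],[[-12.7,6,-0.4],[0,0,0],0],[[-12.7,12,-0.8],[0,0,0],0],[[-12.7,18,-1.2],[0,0,0],0]]}}

```text
t: 31.28
ee_pos: [525.0, -122.0, 180.6]
orientation: [2.153, 0.142, -2.153]
wrist_force: [1.7, 0.5, -1.8]
width: 0.491
```

>>> {"api": "step_arm", "payload": {"increments": [[[0,5.5,-0.4],[0,0,0],0],[[0,9,-0.6],[0,0,0],0],[[0,10.8,-0.7],[0,0,0],0],[[0,10.8,-0.7],[0,0,0],0],[[0,10.8,-0.7],[0,0,0],0]]}}

```text
t: 31.9
ee_pos: [545.9, -225.1, 180.2]
orientation: [2.153, 0.143, -2.154]
wrist_force: [0.2, -0.1, -2.1]
width: 0.49
```

Run:
```python
from v import *
st(); go(*bd(-3,-27.5),63.4,BY+np.pi/2)
view([("small_carton",12,[*bd(55,-27.5),BY])],"i1",("wrist",))
```

```text
t 31.9 p [ 545.9 -225.1  180.2] jaw -1.4386 tilt [-0.0005  0.0002] F [ 0.2 -0.1 -2.1] w 45.6 q [-0.47  0.46  1.58 -0.    1.1   0.97]
 shift cm [11.68, 0.22, -0.03] rot [0.004, 0.0, 0.0] jaw now -1.439
wrist small_carton [ 6.04032e+02 -2.18100e+02  1.22000e-01] local [ 55.3 -25.8] dyaw -0.006 loss 0.038
```

View pics/i1_wrist.png

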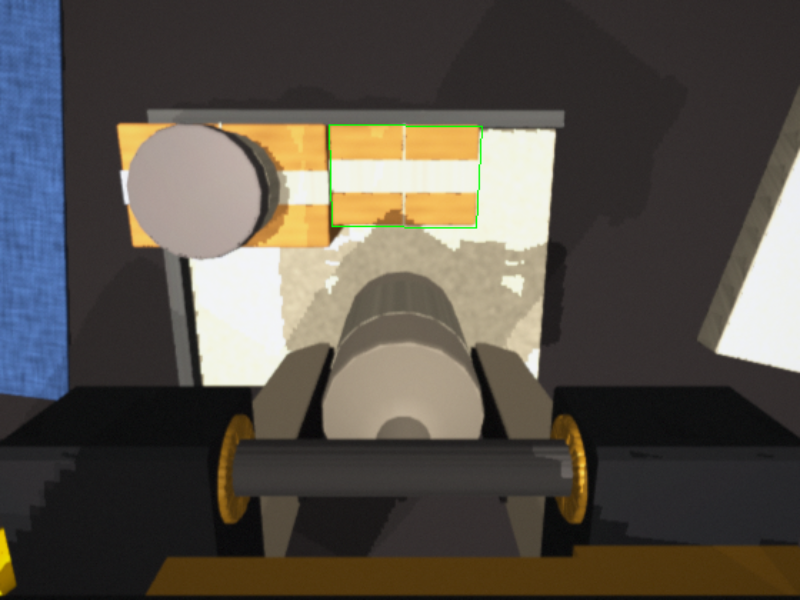

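The wrist view shows the bottle in line with the small carton's centre (column 404 for both). Descend.

>>> {"api": "step_arm", "payload": {"increments": [[[4,0.15,0],[0,0,0],0],[[8,0.15,0],[0,0,0],0],[[10.5,0.15,0],[0,0,0],0],[[11.6,0.15,0],[0,0,0],0],[[11.6,0.15,0],[0,0,0],0]]}}

```text
t: 32.62
ee_pos: [546.4, -227.6, 64.5]
orientation: [2.153, 0.142, -2.153]
wrist_force: [0.2, 0.1, -1.5]
width: 0.488
```

Run:
```python
from v import *
st(); go(*bd(-3,-27.5),62.5,BY+np.pi/2)
view([("bottle",12,[*bd(-3,-27.5),0])],"j1",("scene","side"))
```

```text
t 32.62 p [ 546.4 -227.6   64.5] jaw -1.439 tilt [-0.0001 -0.0002] F [ 0.2  0.1 -1.5] w 45.4 q [-0.47  0.62  1.66 -0.    0.87  0.97]
 shift cm [0.2, -0.03, -0.01] rot [0.004, 0.0, -0.0] jaw now -1.439
scene bottle [ 533.643 -222.226    0.   ] local [-15.  -20.9] dyaw -0.128 loss 0.439
side bottle [ 547.055 -231.829    0.   ] local [ -3.  -32.1] dyaw -0.128 loss 0.389
```

View pics/j1_scene.png

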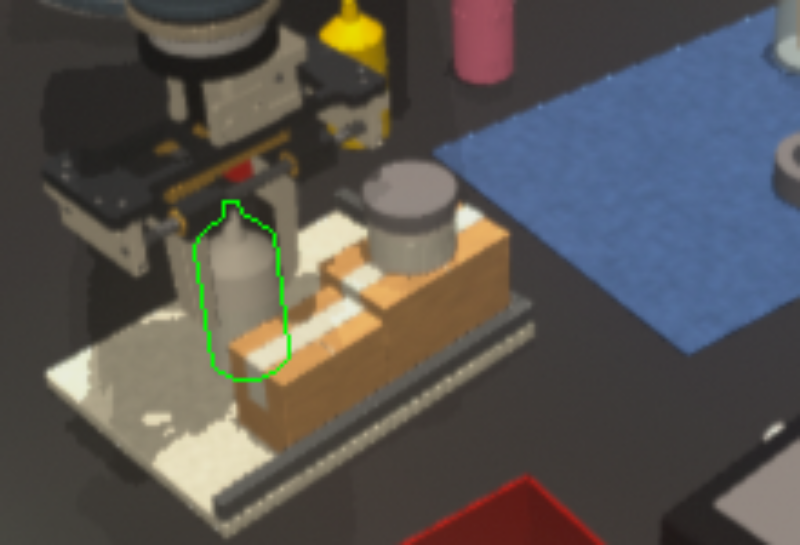

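>>> {"api": "step_arm", "payload": {"increments": [[[0.1,0,0],[0,0,0],0],[[0.15,0,0],[0,0,0],0],[[0.2,0,0],[0,0,0],0],[[0.2,0,0],[0,0,0],0],[[0.2,0,0],[0,0,0],0]]}}

```text
t: 33.45
ee_pos: [546.3, -228.0, 62.4]
orientation: [2.153, 0.141, -2.153]
wrist_force: [-0.5, 0.2, -0.4]
width: 0.491
```

The load has come off the wrist. Open and rise.

>>> {"api": "step_arm", "payload": {"increments": [[[0,0,0],[0,0,0],0.6],[[0,0,0],[0,0,0],0.8],[[0,0,0],[0,0,0],1],[[0,0,0],[0,0,0],1],[[0,0,0],[0,0,0],1]]}}

```text
t: 34.08
ee_pos: [546.2, -228.0, 62.3]
orientation: [2.153, 0.141, -2.153]
wrist_force: [0.2, -0.1, 0.2]
width: 0.97
```

>>> {"api": "step_arm", "payload": {"increments": [[[-3,0,0],[0,0,0],1],[[-7,0,0],[0,0,0],1],[[-12,0,0],[0,0,0],1],[[-17,0,0],[0,0,0],1],[[-17,0,0],[0,0,0],1]]}}

```text
t: 34.7
ee_pos: [547.7, -228.6, 236.3]
orientation: [2.158, 0.137, -2.145]
wrist_force: [-0.2, -0.9, -0.3]
width: 1.003
```

>>> {"api": "step_arm", "payload": {"increments": [[[0,-5,3],[0,0,0],1],[[0,-10,7],[0,0,0],1],[[0,-13,8],[0,0,0],1],[[0,-13,8],[0,0,0],1],[[0,-13,8],[0,0,0],1]]}}

```text
t: 35.33
ee_pos: [450.3, -110.0, 231.9]
orientation: [2.153, 0.141, -2.154]
wrist_force: [-0.7, 0.7, 0.5]
width: 0.998
```

Run:
```python
from v import *
st()
view([("jar",82,[*bd(50,60),0]),("bottle",12,[*bd(-3,-27.5),0]),("beaker",3,[490.5,298,0]),("small_carton",12,[*bd(55,-27.5),BY])],"k1",("scene","side","wrist"),{"scene":(150,330,140,420),"side":(90,400,120,420)})
```

```text
t 35.33 p [ 450.3 -110.   231.9] jaw -1.4394 tilt [-0.0002 -0.0004] F [-0.7  0.7  0.5] w 92.8 q [-0.34  0.18  1.85 -0.    1.12  1.1 ]
scene jar [ 588.505 -132.789    0.   ] local [50.8 60.8] dyaw -0.128 loss 0.081
scene bottle [ 539.577 -225.608    0.   ] local [ -9.6 -25. ] dyaw -0.128 loss 0.377
scene beaker [489.239 298.998   0.   ] local [  7.4 501.8] dyaw -0.128 loss 0.093
scene small_carton [ 6.01724e+02 -2.18032e+02  2.59000e-01] local [ 53.  -25.4] dyaw 0.131 loss 0.14
side jar [ 589.35  -135.427    0.   ] local [51.3 58.1] dyaw -0.128 loss 0.038
side bottle [ 547.578 -228.964    0.   ] local [ -2.1 -29.3] dyaw -0.128 loss 0.066
side beaker [491.561 296.775   0.   ] local [  9.5 499.3] dyaw -0.128 loss 0.094
side small_carton [ 6.08582e+02 -2.31530e+02  1.88000e-01] local [ 58.1 -39.7] dyaw 0.06 loss 0.973
wrist jar [ 588.973 -132.773    0.   ] local [51.3 60.8] dyaw -0.128 loss 0.02
wrist bottle [ 546.416 -226.428    0.   ] local [ -2.9 -26.7] dyaw -0.128 loss 0.046
wrist beaker none
wrist small_carton [ 6.05219e+02 -2.18206e+02  1.03000e-01] local [ 56.5 -26. ] dyaw -0.025 loss 0.202
```

View pics/k1_scene.png

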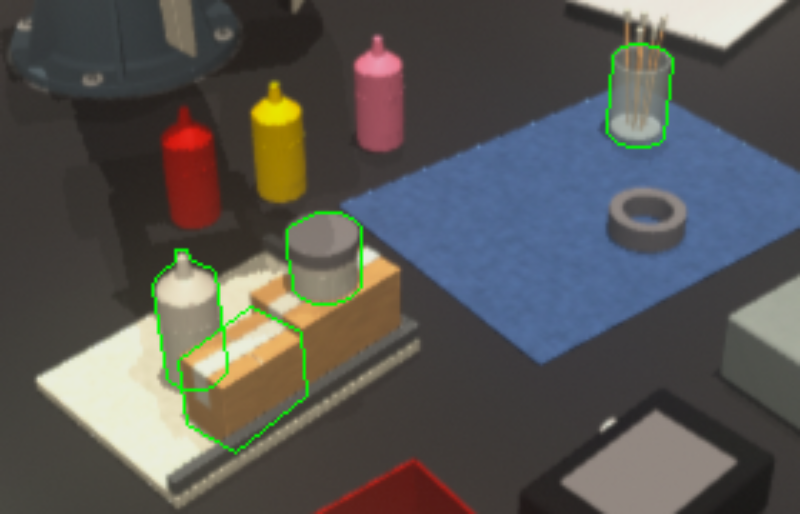

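View pics/k1_side.png

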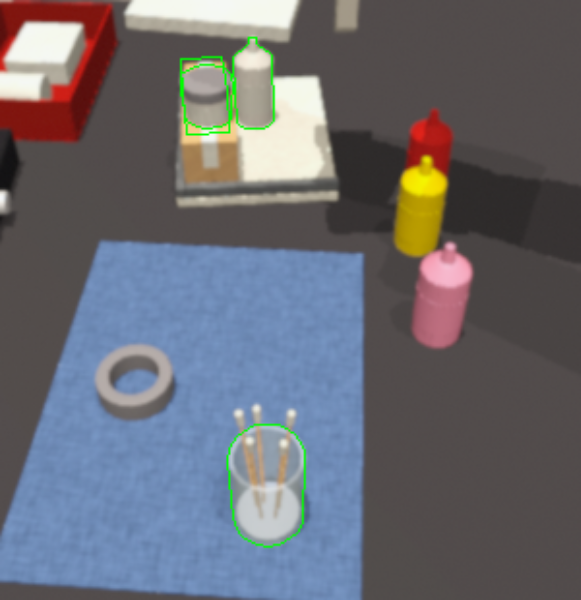

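View pics/k1_wrist.png

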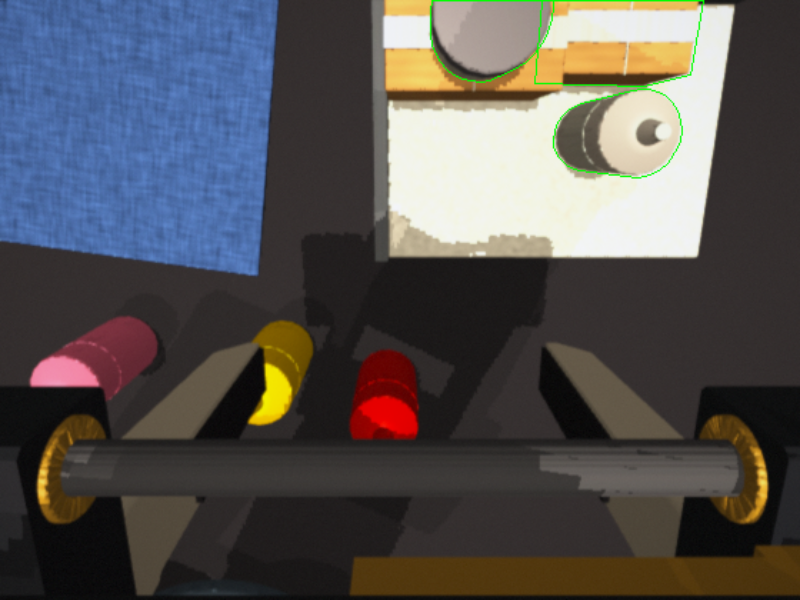

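In the final views the bottle stands upright about 10 mm in front of the small carton, the jar is on the large carton's middle, and the beaker is where it started. Hand in.

```bash
python3 -c "
from station import close_job
print(close_job())"
```

```text
the job is handed in; nothing more can be done
None
```

The kit is laid out as asked, and I handed it in at about 35 s of the 128 s allowed.

- **Large carton:** I pushed it into the corner until I felt about 10 N of contact on each rail. The overhead wrist view then showed it flush with both.
- **Small carton:** I pushed it against the far rail (about 6 N) and then against the large carton's right-hand end (about 11 N). It stopped within about 0.1 mm of the ideal position, and the wrist view before the bottle went down showed a tight seam.
- **Jar:** It stands upright on the large carton's top, within about 2 mm of its middle in all three cameras.
- **Bottle:** The white gel bottle stands about 10 mm in front of the small carton and is centred on it within about 2 mm, by the side and wrist cameras.
- **Beaker and arm:** The beaker is in its original position to within 1 mm. The gripper is open and clear, and the wrist force reads under about 1 N.

**Checks that disagreed:** in the last pictures, outline fits to partly hidden things were unreliable. The small carton's fits came out up to 12 mm off along the rail and turned by up to 0.13 rad. The scene camera's bottle fit was 7 mm off. I set these aside because the contact forces, the side and wrist fits and the pictures agreed with each other.

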